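Open the contact-tip pot on the welding bench

ROBOT

A 6-joint arm with a two-finger parallel gripper is mounted at the origin on the work surface. World frame = base frame: x ahead of the robot, y to its left, z up, the work surface at z = 0. Lengths are in m, angles in degrees, forces in N, time in s.
With the tool pointing down it reaches from about 0.3 to 0.875 m from the base axis. Payload 6.4 kg.
Tool frame: the origin (TCP) lies at the very end of the fingers, on their centre line; the grasp point (between the pads) lies manip.grip_depth behind it (manip.grip_depth is the distance from the TCP to the grasp point, in m); y points along the fingers, x is the direction in which the jaws open and shut, and the axes are right-handed (so a half turn about y gives the same grasp; the last joint's range is limited). The gripper opens to 88 mm and grips with 3 to 60 N. Pads are 18 mm wide; open, the fingers measure 123 mm over their backs; the gripper's body (75 mm by 187 mm) begins 45 mm behind the grasp point.
Start: joints at [-78.054, 10.359, 92.074, -0, 77.567, -11.82], TCP at [0.232, -0.526, 0.239] pointing down, gripper open.
Joint ranges: [-171.53, 171.53], [-51.25, 118.39], [17.06, 147.69], [-65.23, 245.23], [0, 150.52], [-178.68, 178.68]. Speed limits (degrees/s): [147.25, 147.25, 172.46, 180, 180, 180].

INTERFACE

Orientations are given as a 3x3 rotation matrix whose columns are the frame's x, y, z axes.
In Python, from rig import get_obs, optics, manip gives the robot as it stands. The module is installed in compiled form; this text tells all that it offers.
- The arm moves only by the tool carry_out, never from a script. Its argument "moves" is a list of rows, each a list of 2 entries, a list of its own where there are three numbers: the shift along the tool's x, y, z in m, then the turn, a rotation vector about the tool's x, y, z in rad. In form: [[[dx, dy, dz], [rx, ry, rz]], ...]. A call has 1 to 10 rows; each row shifts and turns the commanded pose from where the row before left it, along the tool's axes as they then stand; what a row does not reach is not made up. A row lasts 1/10 s, in which the tool goes at most 50 mm and 8.59 degrees, less where a joint would pass 70% of its speed; a pose out of reach is approached as far as the arm can. A call is refused whole if a number of a shift passes 0.05 or a number of a turn 0.15, either way. A call with a gripper value outside its range is refused whole. "hand" is the opening in per cent of the stroke, from 0 (shut) to 100 (fully open), set as the call begins (left out, the last holds). The fingers move at their own pace and stop on an object; "grip_force" is the grip in N (left out, the last holds). Time passes only in rows, so rows that do not move let the fingers close. It gives the time, the measured TCP pose, the force and the opening at its end, in the units of the state.
- get_obs(): the state, without advancing time (a new reading comes with each control period).
- optics.snapshot(name): name is "side" or "top" or "wrist"; returns the picture (384x512x3 uint8, red, green, blue); there is no depth.
- optics.get_calibration(name): a dict with "fx", "fy", "cx", "cy" (pixels), "k1" (the pictures are not rectified: a ray, as slopes to the right and down, at radius r is drawn at 1 + k1 r^2 times it, then the intrinsics apply), "view" (4x4, takes a point from world to camera coordinates); the wrist camera has in their place "T_tool_cam" (4x4, takes a point from camera to tool coordinates, whose origin is the TCP and whose axes are the tool frame's). Camera axes: x right, y down, z forward; pixel columns grow to the right and rows downward; lengths in m; the calibration is good to about 2 mm. A picture is of the moment at which its call begins: read the wrist's pose just before it. get_calibration takes no time and is no camera call.
- manip.sign_off(): hands the job in, once; it reports no verdict.
The state is a dict: "time_s": time; "joint_pos": joint angles; "joint_vel": joint speeds; "joint_efforts": joint torques, N m; "tool_pos": TCP position; "orientation": TCP orientation; "contact_force": force on the tool from outside, world axes, zero at the start; "torque": the same for the moment, N m; "opening": finger opening in m.
Only numpy, scipy, OpenCV 4.12 (cv2) and the standard library are available. Lean on these libraries where they do the work, as an engineer would, in place of code of your own. Each camera call takes 0.05 s, during which the arm holds its last target.

TASK

A fresh contact tip is needed: lift the loose lid off the red pot by its knob and set it down gently, knob up, in the middle of the lime-green mat. Leave the red pot standing where it is, and leave the blue pot shut and where it stands.

Things in the scene. Friction and masses are not known exactly. Their poses are not given: they have to be found in the camera images.
- red_knob (a point): Centre of the knob of the red pot's loose lid, z up. Lid: red disc, 108 mm across, 5 mm thick, 0.22 kg. Knob 36 mm tall above the disc: black round head 30 mm across, 28 mm tall, on an 8 mm neck; disc's top 18 mm below this point. A step under it, 84 mm wide, 6 mm deep, sits with 5 mm play in the pot's mouth. Stood on a flat surface, on that step, this point is 29 mm above it.
- red_pot: The red sheet-steel pot, 100 mm outside diameter, 90 mm high, walls 3 mm, about 0.9 kg, standing loose on the bench with copper contact tips in it; origin at the centre of its underside, z up. With the lid on, the knob's centre is 113 mm above this origin.
- mat_top (a point): Lime-green square mat, 160 x 160 mm and 4 mm thick, fixed flat on the bench; the point is the centre of its upper face, z up, x and y along its edges.
- blue_knob (a point): The knob of the lid of the blue pot, a bystander of the same shape and size as the red one and its lid; the point is the centre of that black knob, 113 mm above the bench.
Things that resemble listed ones, but are neither listed nor needed, are in the scene too. Of the things like the part that bears mat_top, leave any that is black or turquoise; of the rest the smaller one is meant.

How it is judged:
By the outcome, as a careful person would: the job done as asked, in the order asked, and still so for the second after the job is handed in, with the robot touching nothing.
It also fails if it takes over 45 s, if anything falls off the work surface, if the arm or the gripper's body presses on something with over 40 N, if the wrist force passes 120 N, or if a joint passes its speed limit or range.

## Working session

There is one attempt and no reset: what is moved stays moved. The work goes in short steps, Python scripts to look and compute and a tool call to move; the robot and the scene stay as the last step left them, time stands still between calls to the robot, and variables do not carry over. Pictures are saved under pics/ and viewed, and the job is handed in when it is done.

Besides the shell and the picture viewer there is one more tool, called after "Request:" as a command line: name --argument value ..., lists and objects as JSON in quotes. carry_out: Moves the arm, as the interface text tells. Its arguments: {"type":"object","properties":{"moves":{"type":"array"},"hand":{"type":"number"},"grip_force":{"type":"number"}},"required":["moves"]}

```bash
mkdir -p pics; python3 - <<'E'
from rig import get_obs, optics, manip
import cv2,numpy as np
o=get_obs();print(o['time_s'],o['tool_pos'],o['orientation'],o['opening'],manip.grip_depth)
for n in ['side','top','wrist']:
    im=optics.snapshot(n);cv2.imwrite(f'pics/{n}0.png',im[:,:,::-1]);np.save(f'{n}0.npy',im)
    c=optics.get_calibration(n);print(n,{k:np.round(v,4).tolist() for k,v in c.items()})
E
```

```text
0.0 [ 0.23162917 -0.52571118  0.23784334] [[ 4.03011377e-01 -3.47693933e-04  9.15194902e-01]
 [-9.15193458e-01  1.66365631e-03  4.03011373e-01]
 [-1.66269438e-03 -9.99998556e-01  3.52265207e-04]] 0.08805775297734379 0.0187
side {'fx': 471.9292, 'fy': 471.9292, 'cx': 253.915, 'cy': 193.2083, 'k1': -0.1276, 'view': [[-0.7969, -0.6041, 0.0009, 0.4033], [-0.4239, 0.5582, -0.7132, 0.1719], [0.4304, -0.5687, -0.7009, 1.3462], [0.0, 0.0, 0.0, 1.0]]}
top {'fx': 497.3174, 'fy': 497.3174, 'cx': 254.5067, 'cy': 197.7056, 'k1': -0.0155, 'view': [[-0.1133, -0.9936, -0.0007, 0.149], [-0.9734, 0.1112, -0.2005, 0.4298], [0.1992, -0.022, -0.9797, 1.5091], [0.0, 0.0, 0.0, 1.0]]}
wrist {'fx': 320.0919, 'fy': 320.0919, 'cx': 260.9348, 'cy': 193.3424, 'k1': -0.0278, 'T_tool_cam': [[1.0, 0.0003, -0.0001, 0.0002], [0.0002, -0.284, 0.9588, -0.1465], [0.0002, -0.9588, -0.284, 0.0742], [0.0, 0.0, 0.0, 1.0]]}
```

View pics/side0.png

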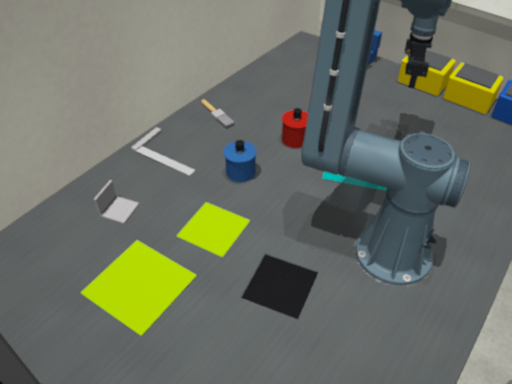

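View pics/top0.png

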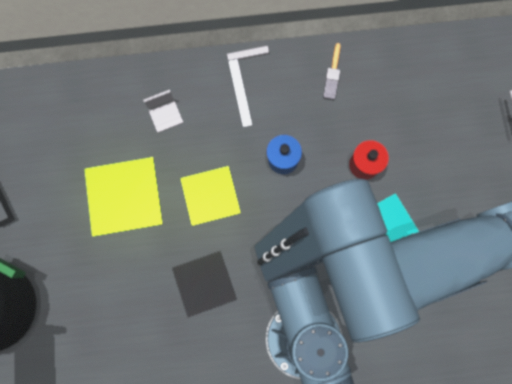

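View pics/wrist0.png

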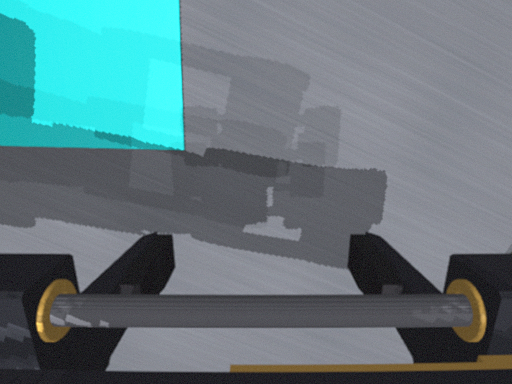

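Candidates (top view):
- **Lidded pots:** red pot, knob at about (374,155); blue pot, knob at (285,150), a bystander.
- **Mats:** large lime (122,197), small lime (210,195), black (205,284), turquoise (397,217).

By the description I choose the red pot's knob and the small lime mat. Next I measure both and check them in crops.

```bash
cat > h.py <<'E'
import numpy as np,cv2
from rig import optics
def und(c,uv):
    K=np.array([[c['fx'],0,c['cx']],[0,c['fy'],c['cy']],[0,0,1]])
    return cv2.undistortPoints(np.array(uv,float).reshape(-1,1,2),K,np.array([c['k1'],0,0,0.]))[:,0]
def rays(n,uv,obs=None):
    c=optics.get_calibration(n);p=und(c,uv);d=np.c_[p,np.ones(len(p))]
    if n=='wrist':
        T=np.array(c['T_tool_cam']);R=np.array(obs['orientation']);t=np.array(obs['tool_pos'])
        return R@T[:3,3]+t,(R@T[:3,:3]@d.T).T
    V=np.array(c['view']);R=V[:3,:3]
    return -R.T@V[:3,3],(R.T@d.T).T
def plane(n,uv,z,obs=None):
    o,d=rays(n,uv,obs);return o+d*((z-o[2])/d[:,2])[:,None]
def tri(a,b):
    A=np.zeros((3,3));B=np.zeros(3)
    for o,d in (a,b):
        d=d/np.linalg.norm(d);P=np.eye(3)-np.outer(d,d);A+=P;B+=P@o
    return np.linalg.solve(A,B)
def masks(im):
    h=cv2.cvtColor(im,cv2.COLOR_RGB2HSV)
    return dict(red=((h[...,0]<8)|(h[...,0]>172))&(h[...,1]>150)&(h[...,2]>60),
     blue=(h[...,0]>100)&(h[...,0]<125)&(h[...,1]>150)&(h[...,2]>60),
     lime=(h[...,0]>25)&(h[...,0]<45)&(h[...,1]>150)&(h[...,2]>100),dark=h[...,2]<45)
def blobs(m,amin):
    n,l,s,c=cv2.connectedComponentsWithStats(m.astype(np.uint8))
    return [(s[i].tolist(),c[i],l==i) for i in range(1,n) if s[i,4]>=amin]
E
python3 - <<'E'
from h import *
K={}
crops=[]
for n,win in (('top',{'red':(355,140,392,178),'blue':(266,135,304,172)}),('side',{'red':(278,105,310,150),'blue':(222,138,260,182)})):
    im=np.load(n+'0.npy');m=masks(im)
    for col,(a,b,c,d) in win.items():
        s=np.zeros(im.shape[:2],bool);s[b:d,a:c]=1
        for bb,ce,_ in blobs(m['dark']&s,15): print(n,col,'dark',bb,ce)
        x=cv2.resize(im[b-5:d+5,a-5:c+5],(380,380),interpolation=cv2.INTER_NEAREST);crops.append(x)
    for bb,ce,mm in blobs(m['lime'],800):
        cn=cv2.findContours(mm.astype(np.uint8),0,2)[0][0]
        q=cv2.approxPolyDP(cn,0.05*cv2.arcLength(cn,True),True)[:,0]
        P=plane(n,q,0.004);Q=plane(n,[ce],0.004)
        print(n,'lime',ce,Q.round(4),P[:,:2].round(4).tolist(),P[:,:2].mean(0),[np.linalg.norm(P[i]-P[i-1]).round(3) for i in range(len(P))])
cv2.imwrite('pics/crops.png',cv2.resize(np.vstack([np.hstack(crops[:2]),np.hstack(crops[2:])])[:,:,::-1],(600,600)))
E
```

```text
top lime [122.6107656 196.2440489] [[0.5048 0.5185 0.004 ]] [[0.6212, 0.4154], [0.6057, 0.6349], [0.39, 0.6162], [0.4046, 0.4056]] [0.5053836 0.5180192] [np.float64(0.217), np.float64(0.22), np.float64(0.216), np.float64(0.211)]
top lime [209.90200348 195.1402439 ] [[0.4766 0.2396 0.004 ]] [[0.5595, 0.1727], [0.5402, 0.3273], [0.3928, 0.3015], [0.4118, 0.1559]] [0.47606258 0.23936104] [np.float64(0.149), np.float64(0.156), np.float64(0.15), np.float64(0.147)]
side red dark [294, 109, 7, 9, 47] [297.0212766  113.04255319]
side blue dark [237, 141, 6, 10, 57] [239.45614035 145.42105263]
side lime [458.36889952  87.57320574] [[ 0.1552 -1.0066  0.004 ]] [[0.3352, -0.9701], [0.0031, -0.8845], [0.0137, -1.2115], [0.2667, -1.2438]] [ 0.1546773  -1.07746283] [np.float64(0.282), np.float64(0.343), np.float64(0.327), np.float64(0.255)]
side lime [213.32365145 228.88381743] [[0.4716 0.2461 0.004 ]] [[0.5629, 0.1799], [0.5388, 0.3325], [0.3855, 0.3088], [0.4061, 0.1565]] [0.47332058 0.24441705] [np.float64(0.158), np.float64(0.155), np.float64(0.155), np.float64(0.154)]
side lime [138.40636605 286.34606543] [[0.4985 0.5265 0.004 ]] [[0.622, 0.416], [0.6061, 0.6391], [0.3863, 0.6244], [0.4045, 0.4019]] [0.50471366 0.52034228] [np.float64(0.218), np.float64(0.224), np.float64(0.22), np.float64(0.223)]
```

View pics/crops.png

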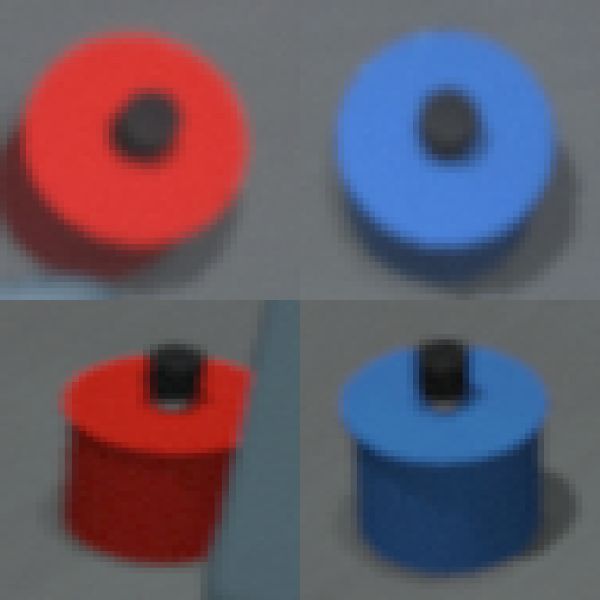

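The crops show a red lid with a black knob on the red pot, partly hidden by the arm in the side view, and the blue pot complete. Now the knob positions.

```bash
python3 - <<'E'
from h import *
R={}
for n,win in (('top',{'red':(360,144,388,172),'blue':(272,140,298,165)}),('side',{'red':(286,105,306,128),'blue':(230,138,250,160)})):
    im=np.load(n+'0.npy');h=cv2.cvtColor(im,cv2.COLOR_RGB2HSV)
    mm=(h[...,2]<100)&(h[...,1]<110)
    for col,(a,b,c,d) in win.items():
        s=np.zeros(im.shape[:2],bool);s[b:d,a:c]=1
        bl=sorted(blobs(mm&s,15),key=lambda t:t[0][4])
        bb,ce,_=max(bl,key=lambda t:t[0][4]);print(n,col,bb,ce,plane(n,[ce],0.113))
        R[n,col]=rays(n,[ce])
for col in('red','blue'):
    a=R['top',col];b=R['side',col];print(col,tri((a[0],a[1][0]),(b[0],b[1][0])))
im=np.load('top0.npy');m=masks(im)['red']
for bb,ce,_ in blobs(m,100): print(bb,ce,plane('top',[ce],0.095))
E
```

```text
top red [368, 150, 9, 10, 63] [372.28571429 154.73015873] [[ 0.52156531 -0.26946851  0.113     ]]
top blue [281, 145, 8, 9, 61] [284.45901639 149.06557377] [[ 0.56950177 -0.00673394  0.113     ]]
side red [293, 107, 10, 13, 77] [297.05194805 111.8961039 ] [[ 0.52546412 -0.27636137  0.113     ]]
side blue [235, 139, 9, 14, 85] [239.36470588 144.43529412] [[ 0.57280405 -0.01022158  0.113     ]]
red [ 0.5198344  -0.26736305  0.12025927]
blue [ 0.56867345 -0.00604139  0.11747587]
[352, 141, 36, 34, 851] [369.8319624  157.72855464] [[ 0.5177632  -0.26542843  0.095     ]]
```

Request:
carry_out --moves '[[[-0.006, 0.002, 0.018], [0, 0, 0]], [[-0.012, 0.004, 0.037], [0, 0, 0]], [[-0.012, 0.004, 0.037], [0, 0, 0]], [[-0.012, 0.004, 0.037], [0, 0, 0]], [[-0.012, 0.004, 0.037], [0, 0, 0]], [[-0.012, 0.004, 0.037], [0, 0, 0]], [[-0.012, 0.004, 0.037], [0, 0, 0]], [[-0.012, 0.004, 0.037], [0, 0, 0]], [[-0.012, 0.004, 0.037], [0, 0, 0]], [[-0.012, 0.004, 0.037], [0, 0, 0]]]' --hand 100

```text
time_s: 1.15
tool_pos: [0.5082, -0.2778, 0.2004]
orientation: [[0.404, -0.0, 0.915], [-0.915, 0.001, 0.404], [-0.001, -1.0, 0.0]]
contact_force: [-0.1, -0.2, 0.4]
opening: 0.0878
```

Request:
carry_out --moves '[[[-0.004, 0, 0.018], [0, 0, 0]], [[0, 0, 0], [0, 0, 0]], [[0, 0, 0], [0, 0, 0]]]'

```text
time_s: 1.45
tool_pos: [0.5219, -0.2685, 0.2004]
orientation: [[0.404, -0.001, 0.915], [-0.915, 0.0, 0.404], [-0.001, -1.0, -0.001]]
contact_force: [0.0, 0.0, 0.1]
opening: 0.0882
```

```bash
python3 - <<'E'
from h import *
from rig import get_obs
import pickle
o=get_obs();print(o['time_s'],o['tool_pos'],np.round(o['orientation'],4).tolist(),o['joint_pos'],o['contact_force'])
im=optics.snapshot('wrist');cv2.imwrite('pics/wrist1.png',im[:,:,::-1]);np.save('wrist1.npy',im);pickle.dump(o,open('o1.pkl','wb'))
E
```

```text
1.45 [ 0.52186591 -0.26854744  0.20041015] [[0.4045, -0.0007, 0.9145], [-0.9145, 0.0003, 0.4045], [-0.0005, -1.0, -0.0005]] [-3.88010680e+01  1.39377251e+01  9.24047364e+01 -1.44369568e-02
  7.36984251e+01  2.73435029e+01] [0.00221044 0.02322101 0.12132506]
```

View pics/wrist1.png

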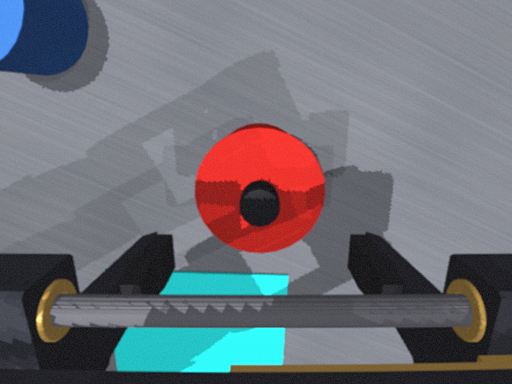

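Wrist view: red lid centred at about (260,188), knob at (260,203) between the fingers, blue pot far off at upper left.

```bash
python3 - <<'E'
from h import *
import pickle
o=pickle.load(open('o1.pkl','rb'));im=np.load('wrist1.npy');h=cv2.cvtColor(im,cv2.COLOR_RGB2HSV)
red=masks(im)['red']|((h[...,1]>150)&((h[...,0]<8)|(h[...,0]>172)))
bb,ce,mm=max(blobs(red,500),key=lambda t:t[0][4])
print('lid bbox',bb)
# lid rim: fit from contour on z=.095 (top edge of disc)
s=np.zeros(im.shape[:2],bool);s[175:235,230:292]=1
dk=(h[...,2]<130)&(h[...,1]<130)&s
b=max(blobs(dk,100),key=lambda t:t[0][4]);print('knob',b[0],b[1],plane('wrist',[b[1]],.117,o),)
(x,y,w,hh,_)=b[0]
P=plane('wrist',[(x,y+hh/2),(x+w-1,y+hh/2)],.120,o);print(P,np.linalg.norm(P[0]-P[1]))
hull=cv2.findContours(mm.astype(np.uint8),0,1)[0][0][:,0]
hull=hull[hull[:,1]>150]
P=plane('wrist',hull,.0945,o)[:,:2]
A=np.c_[2*P,np.ones(len(P))];c=np.linalg.lstsq(A,(P**2).sum(1),rcond=None)[0]
print('disc',c[:2],np.sqrt(c[2]+c[:2]@c[:2]))
R=np.array(o['orientation']);k=np.array([*c[:2],.1])
print('tool shift',R.T@(k-o['tool_pos']))
E
```

```text
lid bbox [195, 124, 130, 129, 11480]
knob [240, 181, 39, 45, 1370] [259.3540146 203.4080292] [[ 0.51973754 -0.26829474  0.117     ]]
[[ 0.51473649 -0.25472796  0.12      ]
 [ 0.5262225  -0.28066321  0.12      ]] 0.028364869932203947
disc [ 0.52102132 -0.26780061] 0.05297340189673871
tool shift [-0.00097214  0.10041092 -0.00041584]
```

Request:
carry_out --moves '[[[-0.001, 0.01, 0], [0, 0, 0]], [[0, 0.015, 0], [0, 0, 0]], [[0, 0.015, 0], [0, 0, 0]], [[0, 0.015, 0], [0, 0, 0]], [[0, 0.015, 0], [0, 0, 0]], [[0, 0.012, 0], [0, 0, 0]], [[0, 0.009, 0], [0, 0, 0]], [[0, 0.006, 0], [0, 0, 0]], [[0, 0.002, 0], [0, 0, 0]], [[0, 0, 0], [0, 0, 0]]]'

```text
time_s: 2.5
tool_pos: [0.5216, -0.2687, 0.1017]
orientation: [[0.403, 0.0, 0.915], [-0.915, -0.0, 0.403], [0.0, -1.0, 0.0]]
contact_force: [-1.1, 0.0, -0.2]
opening: 0.0884
```

Request:
carry_out --moves '[[[0, 0, 0], [0, 0, 0]], [[0, 0, 0], [0, 0, 0]], [[0, 0, 0], [0, 0, 0]], [[0, 0, 0], [0, 0, 0]], [[0, 0, 0], [0, 0, 0]], [[0, 0, 0], [0, 0, 0]], [[0, 0, 0], [0, 0, 0]], [[0, 0, 0], [0, 0, 0]]]' --hand 0 --grip_force 20

```text
time_s: 3.3
tool_pos: [0.5214, -0.2685, 0.1017]
orientation: [[0.403, -0.0, 0.915], [-0.915, 0.0, 0.403], [-0.0, -1.0, -0.0]]
contact_force: [-0.2, 0.8, 0.6]
opening: 0.0292
```

Request:
carry_out --moves '[[[0, -0.002, 0], [0, 0, 0]], [[0, -0.004, 0], [0, 0, 0]], [[0, -0.006, 0], [0, 0, 0]], [[0, -0.008, 0], [0, 0, 0]], [[0, -0.012, 0], [0, 0, 0]], [[0, -0.018, 0], [0, 0, 0]], [[0, -0.02, 0], [0, 0, 0]], [[0, -0.02, 0], [0, 0, 0]], [[0, -0.01, 0], [0, 0, 0]], [[0, 0, 0], [0, 0, 0]]]'

```text
time_s: 4.3
tool_pos: [0.5225, -0.2694, 0.2042]
orientation: [[0.403, 0.003, 0.915], [-0.915, -0.003, 0.403], [0.004, -1.0, 0.002]]
contact_force: [-0.8, -0.4, -2.1]
opening: 0.0292
```

```bash
python3 - <<'E'
from h import *
from rig import get_obs
o=get_obs();print(o['time_s'],o['tool_pos'],o['contact_force'],o['torque'],o['opening'])
a=optics.snapshot('side');b=optics.snapshot('wrist')
cv2.imwrite('pics/lift.png',np.hstack([cv2.resize(a[80:200,200:360],(400,300)),cv2.resize(b,(400,300))])[:,:,::-1])
E
```

```text
4.3 [ 0.52247612 -0.26937599  0.20416619] [-0.84343919 -0.41773822 -2.12438875] [-0.06322933 -0.02004475  0.03844433] 0.029158068435040374
```

View pics/lift.png

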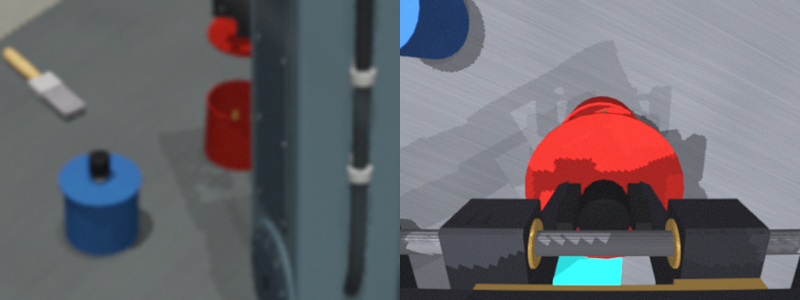

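The lid is clear, and the pot is still standing with its tips in it. Carrying the lid towards the mat.

Request:
carry_out --moves '[[[-0.009, -0.002, 0.003], [0, 0, 0]], [[-0.02, -0.004, 0.0065], [0, 0, 0]], [[-0.0285, -0.004, 0.0095], [0, 0, 0]], [[-0.0285, -0.004, 0.0095], [0, 0, 0]], [[-0.0285, -0.004, 0.0095], [0, 0, 0]], [[-0.0285, -0.002, 0.0095], [0, 0, 0]], [[-0.0285, 0, 0.0095], [0, 0, 0]], [[-0.0285, 0, 0.0095], [0, 0, 0]], [[-0.0285, 0, 0.0095], [0, 0, 0]], [[-0.0285, 0, 0.0095], [0, 0, 0]]]'

```text
time_s: 5.4
tool_pos: [0.4948, 0.0038, 0.2214]
orientation: [[0.404, -0.001, 0.915], [-0.915, 0.001, 0.404], [-0.001, -1.0, -0.001]]
contact_force: [-0.2, 0.2, -3.2]
opening: 0.0294
```

Request:
carry_out --moves '[[[-0.0285, 0, 0.0095], [0, 0, 0]], [[-0.0285, 0, 0.0095], [0, 0, 0]], [[-0.0285, 0, 0.0095], [0, 0, 0]], [[-0.0285, 0, 0.0095], [0, 0, 0]], [[-0.0285, 0, 0.0095], [0, 0, 0]], [[-0.0285, 0, 0.0095], [0, 0, 0]], [[-0.0285, 0, 0.0095], [0, 0, 0]], [[-0.02, 0, 0.0065], [0, 0, 0]], [[-0.009, 0, 0.003], [0, 0, 0]], [[0, 0, 0], [0, 0, 0]]]'

```text
time_s: 6.4
tool_pos: [0.4723, 0.2421, 0.2214]
orientation: [[0.405, -0.001, 0.914], [-0.914, -0.0, 0.405], [-0.0, -1.0, -0.001]]
contact_force: [0.1, -0.2, -2.4]
opening: 0.0292
```

```bash
python3 - <<'E'
from h import *
from rig import get_obs
import pickle
o=get_obs();print(o['time_s'],o['tool_pos'],np.round(o['orientation'],4).tolist(),o['contact_force'],o['opening'],o['joint_pos'])
pickle.dump(o,open('o2.pkl','wb'))
b=optics.snapshot('wrist');a=optics.snapshot('side');t=optics.snapshot('top');np.save('w2.npy',b);np.save('s2.npy',a);np.save('t2.npy',t)
cv2.imwrite('pics/p2.png',np.vstack([np.hstack([cv2.resize(a,(400,300)),cv2.resize(b,(400,300))]),np.hstack([cv2.resize(t,(400,300)),cv2.resize(a[150:300,120:320],(400,300))])])[:,:,::-1])
E
```

```text
6.4 [0.47231742 0.24213146 0.22140082] [[0.4054, -0.0009, 0.9141], [-0.9141, -0.0001, 0.4054], [-0.0003, -1.0, -0.0009]] [ 0.13004197 -0.21012131 -2.41659018] 0.02915679366194356 [1.43138919e+01 5.67568343e+00 9.94242694e+01 7.96022465e-03
 7.49518738e+01 8.03952489e+01]
```

View pics/p2.png

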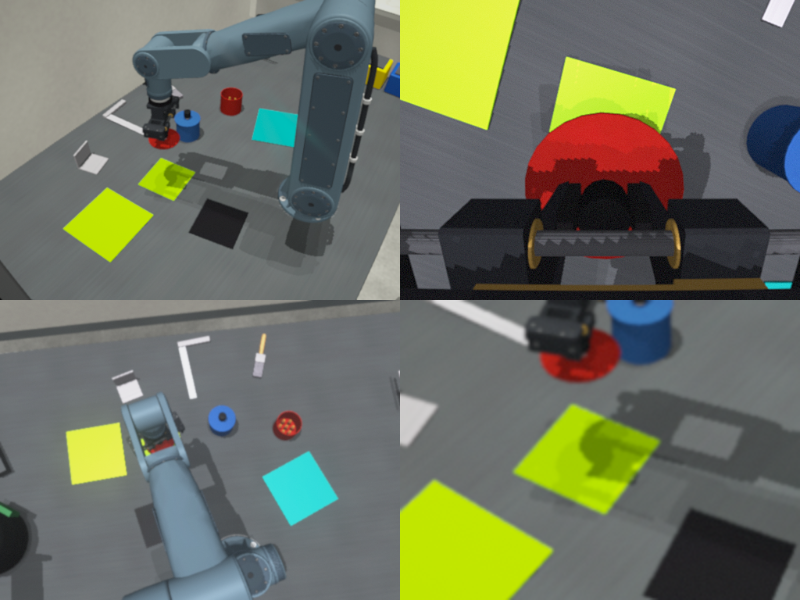

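Side view: the lid hangs level over the small mat. Wrist view: the far edge of the small mat shows, with corners at about (211,73) and (352,113) at full scale. I use these to refine the mat centre.

```bash
python3 - <<'E'
from h import *
import pickle
o=pickle.load(open('o2.pkl','rb'));im=np.load('w2.npy');h=cv2.cvtColor(im,cv2.COLOR_RGB2HSV)
m=(h[...,0]>25)&(h[...,0]<45)&(h[...,1]>120)
for bb,ce,mm in blobs(m,1500):
    if bb[0]<150: continue
    cn=cv2.findContours(mm.astype(np.uint8),0,1)[0][0][:,0].astype(float)
    a=np.array([211,73.]);b=np.array([352,113.]);d=(b-a)/np.linalg.norm(b-a);nn=np.array([-d[1],d[0]])
    top=cn[(np.abs((cn-a)@nn)<5)&((cn-a)@d>8)&((cn-a)@d<138)]
    vx,vy,x0,y0=cv2.fitLine(top.astype(np.float32),2,0,.01,.01)[:,0]
    q=cv2.goodFeaturesToTrack
    print(bb,len(top))
    # ends: extreme along d near the line
    near=cn[np.abs((cn-[x0,y0])@[-vy,vx])<2.5];t=(near-[x0,y0])@[vx,vy]
    E=[np.array([x0,y0])+np.array([vx,vy])*t.min(),np.array([x0,y0])+np.array([vx,vy])*t.max()]
    P=plane('wrist',E,.004,o)[:,:2];L=P[1]-P[0];u=L/np.linalg.norm(L)
    v=np.array([u[1],-u[0]])
    print('corners',np.round(E,1),P,np.linalg.norm(L))
    C=P.mean(0)+.08*v;print('centre',C,'alt',P.mean(0)-.08*v,'angle',np.degrees(np.arctan2(u[1],u[0])))
# side now
im=np.load('s2.npy');
for bb,ce,mm in blobs(masks(im)['lime'],800):
    print(bb,ce,plane('side',[ce],.004)[0])
R=np.array(o['orientation'])
for C in ([.4755,.2415],[.4745,.2415]): print(R.T@(np.array([*C,.0217])-o['tool_pos']))
E
```

```text
[191, 73, 162, 98, 8981] 124
corners [[212.3  71.8]
 [352.4 113.5]] [[0.54438318 0.33093549]
 [0.56693109 0.17314263]] 0.1593957224477487
centre [0.4764616  0.24072236] alt [0.63485267 0.26335575] angle -81.86773759116411
[177, 203, 73, 54, 2177] [213.40790078 228.90261828] [0.47130805 0.24599928 0.004     ]
[81, 240, 115, 96, 5644] [138.39192062 286.35577605] [0.49850601 0.52658811 0.004     ]
[0.00192403 0.1996979  0.00282695]
[0.00151863 0.19969881 0.00191282]
```

Request:
carry_out --moves '[[[0.001, 0.01, 0.001], [0, 0, 0]], [[0.001, 0.02, 0.001], [0, 0, 0]], [[0.001, 0.025, 0.001], [0, 0, 0]], [[0, 0.025, 0], [0, 0, 0]], [[0, 0.025, 0], [0, 0, 0]], [[0, 0.025, 0], [0, 0, 0]], [[0, 0.025, 0], [0, 0, 0]], [[0, 0.02, 0], [0, 0, 0]], [[0, 0.01, 0], [0, 0, 0]], [[0, 0, 0], [0, 0, 0]]]'

```text
time_s: 7.55
tool_pos: [0.4764, 0.2382, 0.035]
orientation: [[0.402, -0.003, 0.916], [-0.916, -0.001, 0.402], [-0.001, -1.0, -0.003]]
contact_force: [-0.3, 0.2, -2.7]
opening: 0.0296
```

Request:
carry_out --moves '[[[0, 0.003, 0], [0, 0, 0]], [[0, 0.002, 0], [0, 0, 0]], [[0, 0, 0], [0, 0, 0]], [[0, 0, 0], [0, 0, 0]]]'

```text
time_s: 7.95
tool_pos: [0.4781, 0.2394, 0.0324]
orientation: [[0.403, 0.001, 0.915], [-0.915, 0.0, 0.403], [0.0, -1.0, 0.001]]
contact_force: [0.1, -0.4, -2.2]
opening: 0.0292
```

Request:
carry_out --moves '[[[-0.001, 0.003, -0.001], [0, 0, 0]], [[0, 0.003, 0], [0, 0, 0]], [[0, 0.002, 0], [0, 0, 0]], [[0, 0, 0], [0, 0, 0]], [[0, 0, 0], [0, 0, 0]]]'

```text
time_s: 8.45
tool_pos: [0.4762, 0.2398, 0.0236]
orientation: [[0.403, -0.0, 0.915], [-0.915, -0.0, 0.403], [-0.0, -1.0, -0.0]]
contact_force: [0.5, -0.2, -2.4]
opening: 0.0294
```

Request:
carry_out --moves '[[[0, 0.001, 0], [0, 0, 0]], [[0, 0, 0], [0, 0, 0]]]'

```text
time_s: 8.65
tool_pos: [0.4763, 0.2397, 0.0227]
orientation: [[0.403, -0.0, 0.915], [-0.915, -0.0, 0.403], [-0.0, -1.0, -0.0]]
contact_force: [1.1, 0.7, -3.3]
opening: 0.0296
```

Request:
carry_out --moves '[[[0, 0.001, 0], [0, 0, 0]], [[0, 0, 0], [0, 0, 0]]]'

```text
time_s: 8.85
tool_pos: [0.4764, 0.2398, 0.0217]
orientation: [[0.403, 0.0, 0.915], [-0.915, 0.0, 0.403], [-0.0, -1.0, 0.0]]
contact_force: [-0.2, 0.2, -2.4]
opening: 0.0291
```

Not yet in contact (still −2.4 N, the lid's weight), so I go on in half-millimetre steps.

Request:
carry_out --moves '[[[0, 0.0005, 0], [0, 0, 0]], [[0, 0, 0], [0, 0, 0]]]'

```text
time_s: 9.05
tool_pos: [0.4765, 0.2398, 0.0217]
orientation: [[0.403, 0.0, 0.915], [-0.915, 0.0, 0.403], [0.0, -1.0, 0.0]]
contact_force: [-1.5, -0.5, 3.2]
opening: 0.0295
```

Request:
carry_out --moves '[[[0, 0.0005, 0], [0, 0, 0]], [[0, 0, 0], [0, 0, 0]]]'

```text
time_s: 9.25
tool_pos: [0.4765, 0.2398, 0.0216]
orientation: [[0.403, 0.0, 0.915], [-0.915, -0.0, 0.403], [0.0, -1.0, 0.0]]
contact_force: [-4.6, -1.6, 8.7]
opening: 0.0294
```

Contact is made. Next I ease back half a millimetre and open.

Request:
carry_out --moves '[[[0, -0.0005, 0], [0, 0, 0]], [[0, 0, 0], [0, 0, 0]]]'

```text
time_s: 9.45
tool_pos: [0.4764, 0.2398, 0.0216]
orientation: [[0.403, 0.0, 0.915], [-0.915, 0.0, 0.403], [0.0, -1.0, 0.0]]
contact_force: [-2.2, -1.3, 6.3]
opening: 0.0295
```

Request:
carry_out --moves '[[[0, 0, 0], [0, 0, 0]], [[0, 0, 0], [0, 0, 0]], [[0, 0, 0], [0, 0, 0]], [[0, 0, 0], [0, 0, 0]], [[0, 0, 0], [0, 0, 0]], [[0, 0, 0], [0, 0, 0]], [[0, 0, 0], [0, 0, 0]], [[0, 0, 0], [0, 0, 0]]]' --hand 100

```text
time_s: 10.25
tool_pos: [0.4763, 0.2398, 0.0212]
orientation: [[0.403, -0.0, 0.915], [-0.915, 0.0, 0.403], [-0.0, -1.0, -0.0]]
contact_force: [-0.1, -0.2, -0.1]
opening: 0.0881
```

Request:
carry_out --moves '[[[0, -0.005, 0], [0, 0, 0]], [[0, -0.01, 0], [0, 0, 0]], [[0, -0.02, 0], [0, 0, 0]], [[0, -0.03, 0], [0, 0, 0]], [[0, -0.03, 0], [0, 0, 0]], [[0, -0.03, 0], [0, 0, 0]], [[0, -0.02, 0], [0, 0, 0]], [[0, -0.01, 0], [0, 0, 0]], [[0, 0, 0], [0, 0, 0]]]'

```text
time_s: 11.15
tool_pos: [0.4773, 0.24, 0.1782]
orientation: [[0.403, 0.004, 0.915], [-0.915, 0.001, 0.403], [0.001, -1.0, 0.004]]
contact_force: [-0.0, -0.5, 0.0]
opening: 0.0882
```

```bash
python3 - <<'E'
from h import *
from rig import get_obs
import pickle
o=get_obs();print(o['time_s'],o['tool_pos'],o['contact_force'],o['opening'])
pickle.dump(o,open('o3.pkl','wb'))
b=optics.snapshot('wrist');a=optics.snapshot('side');t=optics.snapshot('top');np.save('w3.npy',b);np.save('s3.npy',a)
cv2.imwrite('pics/p3.png',np.vstack([np.hstack([cv2.resize(a,(400,300)),cv2.resize(b,(400,300))]),np.hstack([cv2.resize(t,(400,300)),cv2.resize(a[150:300,120:320],(400,300))])])[:,:,::-1])
h=cv2.cvtColor(b,cv2.COLOR_RGB2HSV)
m=(h[...,0]>25)&(h[...,0]<45)&(h[...,1]>120)
for bb,ce,mm in blobs(m,1500): print('lime',bb)
red=(h[...,1]>150)&((h[...,0]<8)|(h[...,0]>172))
bb,ce,mm=max(blobs(red,500),key=lambda t:t[0][4]);print(bb)
hu=cv2.findContours(mm.astype(np.uint8),0,1)[0][0][:,0]
P=plane('wrist',hu,.0145,o)[:,:2];A=np.c_[2*P,np.ones(len(P))];c=np.linalg.lstsq(A,(P**2).sum(1),rcond=None)[0]
print('disc',c[:2],np.sqrt(c[2]+c[:2]@c[:2]))
E
```

```text
11.15 [0.47726051 0.2400294  0.17817092] [-0.01071296 -0.5042068   0.02692795] 0.08822673691355606
lime [0, 0, 132, 180, 18709]
lime [169, 74, 191, 187, 15050]
[209, 124, 105, 104, 7638]
disc [0.4764488  0.23959522] 0.052031418662732844
```

View pics/p3.png

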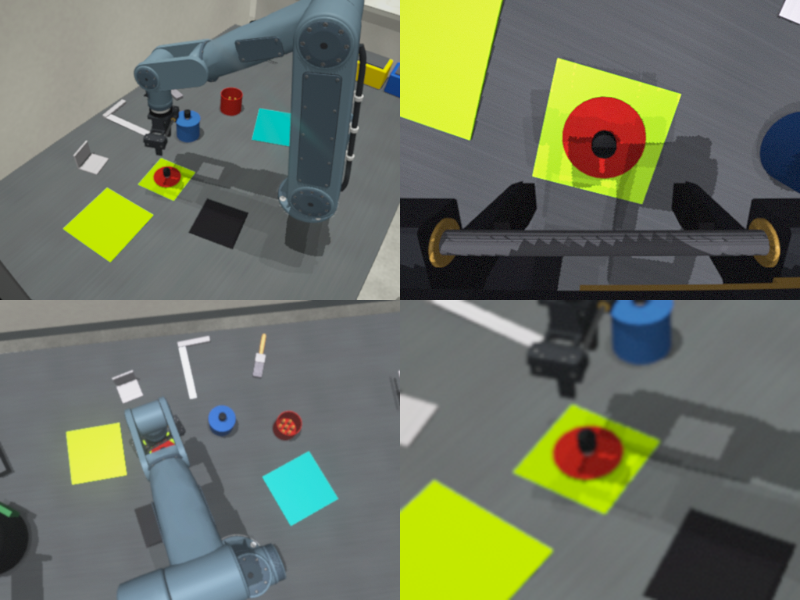

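The lid stands knob up on the small mat. Now I check how well it is centred, using all four mat corners.

```bash
python3 - <<'E'
from h import *
import pickle
o=pickle.load(open('o3.pkl','rb'));b=np.load('w3.npy');h=cv2.cvtColor(b,cv2.COLOR_RGB2HSV)
m=((h[...,0]>25)&(h[...,0]<45)&(h[...,1]>120))
mm=[x for x in blobs(m,1500) if x[0][0]>150][0][2].astype(np.uint8)
hu=cv2.convexHull(cv2.findContours(mm,0,1)[0][0])
q=cv2.approxPolyDP(hu,0.04*cv2.arcLength(hu,True),True)[:,0]
P=plane('wrist',q,.004,o)[:,:2];print(q.tolist(),P.round(4).tolist(),P.mean(0),[np.linalg.norm(P[i]-P[i-1]).round(4) for i in range(len(P))])
E
```

```text
[[202, 74], [359, 120], [310, 260], [169, 225]] [[0.5441, 0.3302], [0.5665, 0.1738], [0.4102, 0.1505], [0.3864, 0.3081]] [0.47681676 0.24062451] [np.float64(0.1592), np.float64(0.158), np.float64(0.1581), np.float64(0.1594)]
```

```bash
python3 - <<'E'
from h import *
from rig import get_obs,manip
t=optics.snapshot('top');t0=np.load('top0.npy')
for n,im in(('before',t0),('now',t)):
    mk=masks(im)
    for c in('red','blue'):
        for bb,ce,_ in blobs(mk[c],150): print(n,c,bb,ce.round(1))
x=[cv2.resize(i[120:190,250:410],(640,280))for i in(t0,t)]
cv2.imwrite('pics/cmp.png',np.vstack(x)[:,:,::-1])
E
```

```text
before red [352, 141, 36, 34, 851] [369.8 157.7]
before blue [267, 136, 34, 33, 786] [283.6 152.5]
now red [353, 144, 31, 31, 430] [366.8 161.5]
now blue [267, 136, 34, 33, 794] [283.5 152.6]
```

View pics/cmp.png

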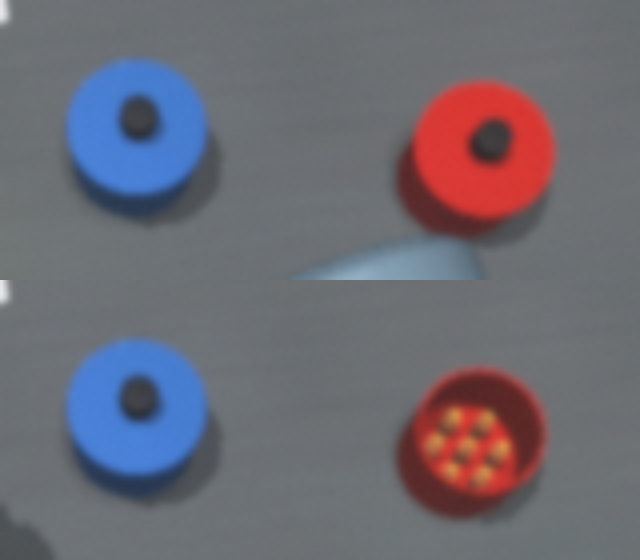

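Top view before and after: the blue pot is unchanged and shut. The red pot stands where it was, open, with its tips in it. Handing in.

```bash
python3 -c "
from rig import manip,get_obs
print(get_obs()['time_s']);print(manip.sign_off())"
```

```text
11.35
the job is handed in; nothing more can be done
None
```

I lifted the red pot's lid by its knob, carried it over and set it down knob up in the middle of the smaller lime-green mat. The gripper was open and about 0.13 m above the knob when I handed in, at 11.35 s.

- **Placing:** in the last wrist picture the lid's centre is at (0.4764, 0.2396) and the mat's centre at (0.4768, 0.2406), about 1 mm apart. The lid touched down gently; the most I read was about 9 N upward on the tool.
- **Pots:** in the top view the blue pot is shut and has not moved. The red pot stands where it was by eye, with its tips inside. I didn't measure its position, because taking the lid off changes its outline.
- **Disagreements:** the side and top cameras differed by up to about 8 mm on the mat's centre and the knob, so I used the closer wrist views. No check failed.

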